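# Hover the pin replicator over a steadied deep-well plate

### The arm

A 6-joint arm with a two-finger parallel gripper is mounted at the origin on the work surface. World frame = base frame: x ahead of the robot, y to its left, z up, the work surface at z = 0. Lengths are in mm, angles in rad, forces in N, time in s.
With the tool pointing down it reaches from about 350 to 775 mm from the base axis. Payload 7.3 kg.
Tool frame: the origin (TCP) lies on the mounting face of the last link; the fingertips stand 178 mm ahead of it and the grasp point (between the pads) lies 159 mm ahead of it; z points along the fingers, y is the line along which they close (so a half turn about z gives the same grasp; the last joint's range is limited). The gripper opens to 92 mm and grips with 3 to 60 N. Pads are 19 mm wide; open, the fingers measure 130 mm over their backs; the gripper's body (75 mm by 190 mm) begins 47 mm behind the grasp point.
Start: joints at [1.122, 0.342, 1.524, -0, 1.275, -0.146], TCP at [156.53, 501.125, 404.741] pointing down, gripper open.
Joint ranges: [-2.53, 2.53], [-0.77, 2.02], [0.04, 2.7], [-1, 4.14], [0.28, 2.66], [-3.11, 3.11]. Speed limits (rad/s): [2.57, 2.57, 3.14, 3.14, 3.14, 3.14].

### API

Orientations are given as [roll, pitch, yaw] about the fixed x, y, z axes, in that order (R = Rz(yaw) Ry(pitch) Rx(roll)).
In Python, from plant import bot gives the robot as it stands.
- The arm moves only by the tool shift_gripper, called as name([rows], argument=value, ...), one row to a line, values as JSON. Schema: {"type":"object","properties":{"deltas":{"type":"array","items":{"type":"array","items":{"type":"number"},"minItems":5,"maxItems":5},"minItems":1,"maxItems":5},"only":{"type":"string"},"quiet":{"type":"boolean"},"lines":{"type":"string"}},"required":["deltas"],"additionalProperties":false}. deltas is a list of rows, 1 to 5 of them, each of 5 numbers: the finger opening in mm, then dx, dy, dz in mm, then a turn about the tool's z in rad; each row is the pose to reach, as a shift and turn from the pose commanded when the call began, along the tool's axes at that moment; what a row does not reach only later rows make up. A row lasts 1/8 s, in which the tool goes at most 62.5 mm and 0.188 rad, less where a joint would pass 70% of its speed; a pose out of reach is approached as far as the arm can. The fingers move at their own pace and stop on an object; the grip force is fixed at half the most. Time passes only in rows, so rows that do not move let the fingers close. The tool returns the time, the measured TCP pose, the force, the opening and the grip force at its end. only (a regular expression) keeps the lines of the reply that match it, lines (a string "A,B") keeps lines A to B, and quiet returns only ok. Input that does not fit is refused with a message, and nothing moves.
- bot.get_obs(): the state, without advancing time (a new reading comes with each control period).
- bot.capture(name): name is "scene" or "top" or "wrist"; returns a dict with "color" (384x512x3 uint8, red, green, blue), "K" (3x3 intrinsics, pixels), "R" (3x3) and "t" (3): a world point X has camera coordinates R X + t. Camera axes: x right, y down, z forward; pixel columns grow to the right and rows downward; lengths in mm; the calibration is good to about 2 mm. A picture is of the moment at which its call begins. There is no depth.
- bot.close_job(): hands the job in; it is judged then, once.
The state is a dict: "time": time; "joint_positions": joint angles; "dq": joint speeds; "tau": joint torques, N m; "tool_pos": TCP position; "tcp_rot": TCP orientation; "contact_force": force on the tool from outside, world axes, zero at the start; "moment": the same for the moment, N m; "grip_width": finger opening in mm; "finger_force": force on a finger pad.
Only numpy, scipy, OpenCV 4.12 (cv2) and the standard library are available. Lean on these libraries where they do the work, as an engineer would, in place of code of your own. Each camera call takes 0.05 s, during which the arm holds its last target. There are 200 camera calls.

### The job

Steady the deep-well plate by laying the steel guide bar flat on the bench, flush against the middle of the plate's one open long side (the long side without a stop rail), and let go of it. Then take the pin replicator by its grip out of its tray, carry it over the top of the tube rack, and stop with it level above the plate, each pin over the middle of its own well and the pin tips about 1 cm above the plate's rim, never touching the plate with it. Finish while still holding it there in the gripper, quite still; leave the plate in its corner and everything else on the bench undisturbed.

Things in the scene. Friction and masses are not known exactly. Their poses are not given: they have to be found in the camera images.
- plate: white 24-well deep-well plate, loose, 150 g: open block 85.5 (x) x 127.8 (y) x 44 mm tall with 4 x 6 square wells, 19 mm wide, 20.9 mm pitch. Origin at the centre of its underside on the bench, z up. Its open long side is the -x face (towards the robot, 42.75 mm from the origin); the +x long side and +y short side have stop rails
- plate_rim (a point): centre of the plate's top, level with the rim of the wells, 44 mm above the bench; axes as the plate
- corner_stop: two low aluminium rails fixed to the bench, 12 mm wide, 14 mm high, forming a corner round the plate with 1 to 2 mm play: one along its +x long side, one along its +y short side, ending 27 mm short of its -x face. Origin at bench level about under the plate's centre, axes about as the plate's
- bar: steel guide bar, loose, about 0.4 kg: flat strip 32 (x) x 170 (y) x 10 mm thick on the bench, with a black upright grip block at its middle, 20 (x) x 30 (y) mm, up to 46 mm height. Origin at the centre of its underside, z up; the long edges are alike. Grip the block by its ends along y (30 mm wide), so that no finger gets between bar and plate
- replicator: pin replicator, loose, about 0.35 kg: 24 steel pins (4 x 6, 20.9 mm pitch, 3 mm thick) under an aluminium plate 76 (x) x 118 (y) mm at 31-41 mm height, on top a black upright grip 24 (x) x 50 (y) mm, from 41 to 95 mm above the pin tips. Stands on its pins in the tray. Origin mid pin field at tip level, z up; a half turn about z fits too. Grip it across x
- pin_tips (a point): middle of the pin field at the level of the pin tips (same as the replicator's origin and axes)
- tray: shallow open steel tray in which the replicator stands, 106 (x) x 146 (y) x 18 mm high, walls and floor 3 mm; fixed. Origin at the centre of its underside
- tube_rack: grey tube rack with 12 capped tubes, 200 (x) x 72 (y) mm, tops of the caps 100 mm above the bench, loose, 0.9 kg, standing between tray and plate. Origin at the centre of its underside, long axis = x; leave it standing
- bottle: amber bottle, 54 mm across, 120 mm tall, at the robot's end of the tube rack, loose; origin at its underside; leave alone
- dish: shallow round glass dish, 92 mm across, 18 mm high, loose; origin at its underside; leave alone
- tip_box: clear box of yellow pipette tips, 85 x 125 x 54 mm high, loose; origin at its underside; leave alone
- beaker: glass beaker, 80 mm across, 100 mm tall, loose; origin at its underside; leave alone
- cylinder: glass measuring cylinder, foot 70 mm across, 212 mm tall, loose; origin at its underside; leave alone
- kit_box: white and blue carton, 160 x 100 x 70 mm high, loose; origin at its underside; leave alone

How it is judged (in metres and radians):
On the way, in this order (a step that is already met when the one before it is completed fails the run):
1. the bar lies flat and flush against the plate's open long side and is let go (x of bar in the frame of plate between -0.062 and -0.0562 m and y of bar in the frame of plate between -0.03 and 0.03 m and angle between the y axis of bar and the y axis of plate, either way round below 0.03 rad and height (world z) of bar below 0.004 m and angle between bar's own z axis and vertical below 0.05 rad and contact force between the fingers and bar below 0.1 N), for 0.3 s.
2. the replicator is carried over the tube rack, pins above the caps (z of pin_tips in the frame of tube_rack above 0.1 m and y of pin_tips in the frame of tube_rack between -0.05 and 0.05 m and x of pin_tips in the frame of tube_rack between -0.13 and 0.13 m and contact force between the fingers and replicator above 1 N), for 0.02 s.
At the end, for the whole second after the job is handed in: Replicator held still and level (0.05 rad), touching neither plate nor bar, pin tips 4-18 mm above the rim, within 6 mm and 0.06 rad of the plate; bar flat, released, flush on the open side: gap < 3 mm, 0.03 rad, within 30 mm of mid-plate; plate flat, moved < 12 mm (all of step 1 and contact force between the fingers and replicator above 1 N and z of pin_tips in the frame of plate_rim between 0.004 and 0.018 m and horizontal distance between pin_tips and plate_rim below 0.006 m and angle between the y axis of replicator and the y axis of plate, either way round below 0.06 rad and angle between replicator's own z axis and vertical below 0.05 rad and linear speed of each of replicator, plate below 0.01 m/s and angular speed of replicator below 0.1 rad/s and contact force between replicator and plate below 0.05 N and contact force between replicator and bar below 0.05 N and angle between plate's own z axis and vertical below 0.03 rad and distance of plate from where it was at the start of the episode below 0.012 m); the arm keeps its last pose, push and grip.
It fails at once if the replicator touches the plate (contact force between replicator and plate above 0.5 N).
It fails at once if the plate is knocked out of its corner or tipped (distance of plate from where it was at the start of the episode above 0.015 m or angle between plate's own z axis and vertical above 0.15 rad).
It fails at once if a bystander is pushed more than 20 mm or tipped (distance of any of tube_rack, bottle, dish, tip_box, beaker, cylinder, kit_box from where it was at the start of the episode above 0.02 m or angle between any of tube_rack, bottle, dish, tip_box, beaker, cylinder, kit_box's own z axis and vertical above 0.3 rad).
It also fails if it takes over 61 s, if anything falls off the work surface, if the arm or the gripper's body presses on something with over 40 N, if the wrist force passes 120 N, or if a joint passes its speed limit or range.

## Working session

There is one attempt and no reset: what is moved stays moved. The work goes in short steps, Python scripts to look and compute and a tool call to move; the robot and the scene stay as the last step left them, time stands still between calls to the robot, and variables do not carry over. Pictures are saved under pics/ and viewed, at most 10 in all, crops included, and the job is handed in when it is done.

```bash
ls; mkdir -p pics; python3 - <<'E'
from plant import bot
import cv2,json,numpy as np
print(bot.get_obs())
for n in("top","scene","wrist"):
    c=bot.capture(n); cv2.imwrite(f"pics/{n}0.png",cv2.resize(c["color"][:,:,::-1],(800,600),interpolation=cv2.INTER_CUBIC))
    cv2.imwrite(f"pics/raw_{n}0.png",c["color"][:,:,::-1])
    json.dump({k:np.array(c[k]).tolist() for k in"KRt"},open(f"{n}0.json","w"))
    print(n,c["K"],c["R"],c["t"])
E
```

```text
pics
plant.py
{'time': 0.0, 'joint_positions': array([ 1.12202651e+00,  3.42726508e-01,  1.52505060e+00, -3.54892460e-05,
        1.27537863e+00, -1.46027159e-01]), 'dq': array([ 7.74871323e-05, -1.09538282e-03,  6.24926004e-04, -1.87231942e-04,
        6.74666055e-04,  5.32610598e-04]), 'tau': array([ 1.16684889e-03, -4.31244063e+01, -2.44220692e+01,  7.17830588e-02,
        5.60155569e-02, -1.13517217e-04]), 'tool_pos': array([156.45760913, 500.99551151, 404.03105646]), 'tcp_rot': array([-3.14004126e+00, -1.93868281e-04,  2.83886020e+00]), 'contact_force': array([ 0.17616736, -0.02932798, -0.9496511 ]), 'moment': array([ 0.01127482, -0.01172546,  0.00932659]), 'finger_force': 0.0, 'grip_width': 91.85363033438482}
top [[425.98898495   0.         249.63118291]
 [  0.         425.98898495 191.72488647]
 [  0.           0.           1.        ]] [[ 0.00483657 -0.99994779  0.00900117]
 [-0.98667027 -0.00623613 -0.16261267]
 [ 0.16266031 -0.0080947  -0.98664892]] [-9.01761140e-01  6.02061481e+02  1.28711034e+03]
scene [[389.26776094   0.         254.13870855]
 [  0.         389.26776094 196.14494174]
 [  0.           0.           1.        ]] [[-0.61219159  0.7906874  -0.00590665]
 [ 0.60151694  0.46085134 -0.65252848]
 [-0.51322396 -0.4030254  -0.75774118]] [ 359.71740678 -305.7863283  1629.47442157]
wrist [[273.23577183   0.         254.82436719]
 [  0.         273.23577183 192.28101652]
 [  0.           0.           1.        ]] [[ 0.29854163  0.9543958  -0.00124683]
 [ 0.91383269 -0.2854759   0.28881366]
 [ 0.27528661 -0.08736229 -0.95738452]] [-524.17383338  -35.76264831  390.90780792]
```

View pics/top0.png

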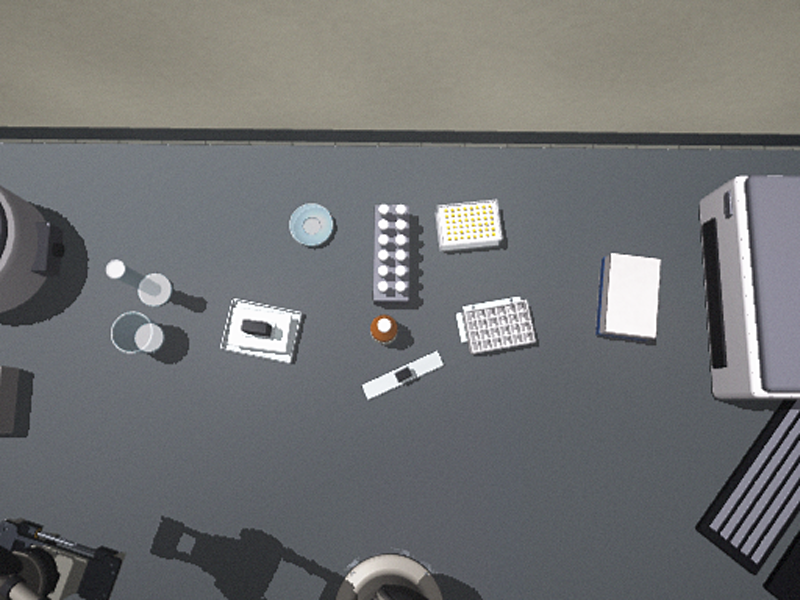

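View pics/scene0.png

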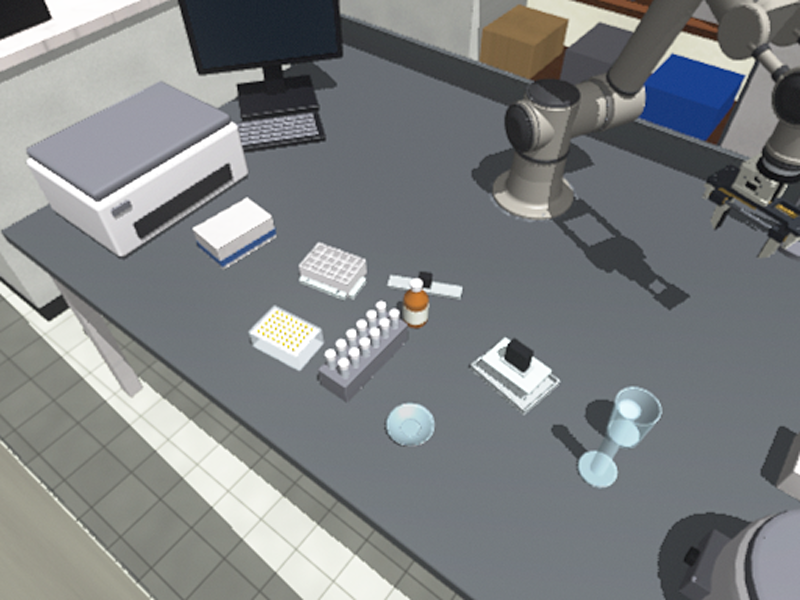

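The top picture shows (800x600 px) the plate at (500,325), bar block at (404,374), replicator grip at (256,328), bottle (384,325) and rack (391,253). The scene picture shows the same things: bar block (426,279), grip (518,354), plate (334,265).

```bash
cat > h.py <<'E'
import json,numpy as np,cv2
from scipy.spatial.transform import Rotation as Ro
def cam(n): return {k:np.array(v) for k,v in json.load(open(n+".json")).items()}
S=0.64
def ray(c,p,s=S):
    p=np.atleast_2d(p)*s; d=np.c_[p,np.ones(len(p))]@np.linalg.inv(c["K"]).T@c["R"]
    return -c["R"].T@c["t"], d/np.linalg.norm(d,axis=1)[:,None]
def atz(c,p,z,s=S):
    o,d=ray(c,p,s); return o+d*((z-o[2])/d[:,2])[:,None]
def tri(views):  # [(cam,pixel,scale)] -> point, max residual mm
    A=0;b=0;L=[]
    for c,p,s in views:
        o,d=ray(c,p,s); P=np.eye(3)-np.outer(d[0],d[0]); A=A+P; b=b+P@o; L.append((P,o))
    X=np.linalg.solve(A,b); return X,max(np.linalg.norm(P@(X-o)) for P,o in L)
def proj(c,X):
    q=(np.atleast_2d(X)@c["R"].T+c["t"])@c["K"].T; return q[:,:2]/q[:,2:]
def cap(n,tag):
    from plant import bot
    c=bot.capture(n); cv2.imwrite(f"pics/raw_{tag}.png",c["color"][:,:,::-1])
    cv2.imwrite(f"pics/{tag}.png",cv2.resize(c["color"][:,:,::-1],(800,600),interpolation=cv2.INTER_CUBIC))
    json.dump({k:np.array(c[k]).tolist() for k in"KRt"},open(tag+".json","w")); return c
def tool(shift_world=None):
    from plant import bot
    o=bot.get_obs(); return np.array(o["tool_pos"]),Ro.from_euler("xyz",o["tcp_rot"])
E
python3 - <<'E'
from h import *
np.set_printoptions(precision=1,suppress=True)
t=cam("top0");s=cam("scene0");w=cam("wrist0")
print("plate top",atz(t,[(459,310),(525,298),(537,347),(472,353)],44), "bar",atz(t,[(364,392),(441,358)],10))
print("block",tri([(t,(404,374),S),(s,(426,278),S)]))
print("grip",tri([(t,(256,327),S),(s,(519,350),S)]))
print("tray",atz(t,[(231,299),(302,311),(294,361),(222,350)],18))
print("plate",tri([(t,(502,325),S),(s,(334,264),S)]))
print("rack",atz(t,[(377,206),(409,208),(374,301),(408,302)],80), "bottle",atz(t,[(384,325)],120))
p,R=tool();print("cam in tool",R.inv().apply(-w["R"].T@w["t"]-p), (R.inv()*Ro.from_matrix(w["R"].T)).as_matrix())
E
```

```text
plate top [[ 582.5 -136.5   44. ]
 [ 607.9 -270.2   44. ]
 [ 508.8 -291.4   44. ]
 [ 496.1 -161.3   44. ]] bar [[ 418.9   53.9   10. ]
 [ 488.4 -102.4   10. ]]
block (array([453.1, -24.1,  31.7]), np.float64(2.5954737886570682))
grip (array([540.3, 262.6,  85.4]), np.float64(0.7027183642378639))
tray [[606.3 328.5  18. ]
 [582.4 182.3  18. ]
 [480.1 195.8  18. ]
 [501.5 342.1  18. ]]
plate (array([ 550.7, -219.5,   36.2]), np.float64(5.1608756622829235))
rack [[787.2  29.8  80. ]
 [783.5 -34.4  80. ]
 [594.   34.1  80. ]
 [592.4 -32.5  80. ]] bottle [[541.7  14.2 120. ]]
cam in tool [78.4 -0.2 20.3] [[-0.  -1.  -0.3]
 [ 1.  -0.  -0. ]
 [ 0.  -0.3  1. ]]
```

View pics/wrist0.png

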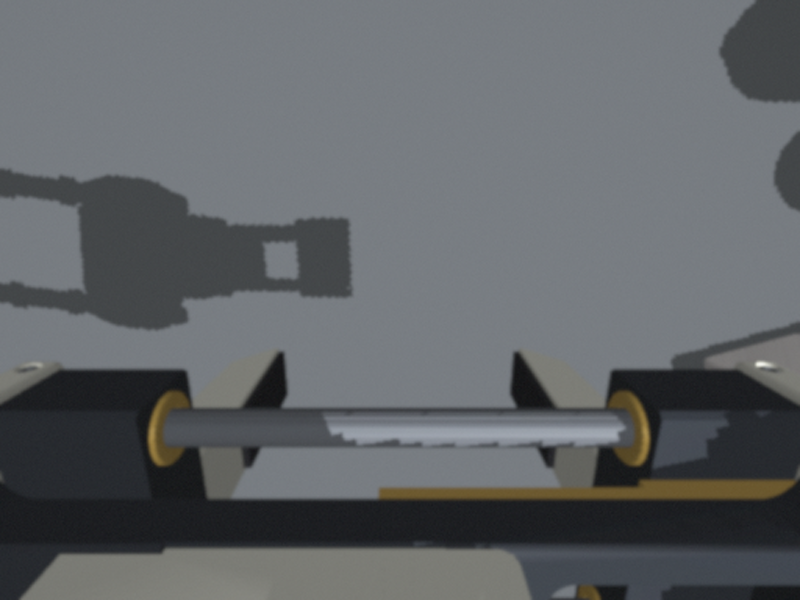

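The wrist view shows bench ahead of the fingers (image up is tool +x), with the tray edge at (740,340). I'll add a delta helper, then go to look at the bar and plate.

```bash
cat >> h.py <<'E'
def go(xyz,yaw):  # prints shift rows values from the present pose to TCP xyz, yaw (tool down)
    p,R=tool(); d=R.inv().apply(np.array(xyz)-p); dy=(yaw-R.as_euler("xyz")[2]+np.pi)%(2*np.pi)-np.pi
    print("pose",p.round(1),R.as_euler("xyz").round(4),"shift",d.round(1),"turn",round(-dy,4))
E
```

shift_gripper([
  [92, -242, -197, 0, 1.0],
  [92, -242, -197, 0, 1.0],
  [92, -242, -197, 0, 1.0],
  [92, -242, -197, 0, 1.0],
  [92, -242, -197, 0, 1.0],
])

```text
time: 0.78
tool_pos: [329.4, 239.2, 404.8]
tcp_rot: [3.141, -0.0, 1.895]
contact_force: [1.3, 1.2, -0.3]
grip_width: 91.6
finger_force: 0.0
```

```bash
python3 -c "
from h import *
go((400,-110,380),0.3)"
```

```text
pose [329.4 239.2 404.8] [ 3.1411e+00 -1.0000e-04  1.8955e+00] shift [-353.4  -44.5   24.7] turn 1.5955
```

shift_gripper([
  [92, -353, -44, 25, 1.6],
  [92, -353, -44, 25, 1.6],
  [92, -353, -44, 25, 1.6],
  [92, -353, -44, 25, 1.6],
  [92, -353, -44, 25, 1.6],
], lines="2,3")

```text
tool_pos: [392.6, -66.3, 382.8]
tcp_rot: [3.141, -0.0, 0.957]
```

```bash
python3 -c "
from h import *
go((400,-110,370),0.3)"
```

```text
pose [392.6 -66.3 382.8] [ 3.1411e+00 -5.0000e-04  9.5720e-01] shift [-31.5  31.2  12.8] turn 0.6572
```

shift_gripper([
  [92, -31, 31, 30, 0.6],
  [92, -31, 31, 30, 0.6],
  [92, -31, 31, 30, 0.6],
  [92, -31, 31, 30, 0.6],
  [92, -31, 31, 30, 0.6],
], lines="2,3")

```text
tool_pos: [400.4, -107.2, 352.8]
tcp_rot: [-3.142, -0.0, 0.367]
```

```bash
python3 -c "
from h import *
cap('wrist','w1')"
```

```text
(no output)
```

View pics/w1.png

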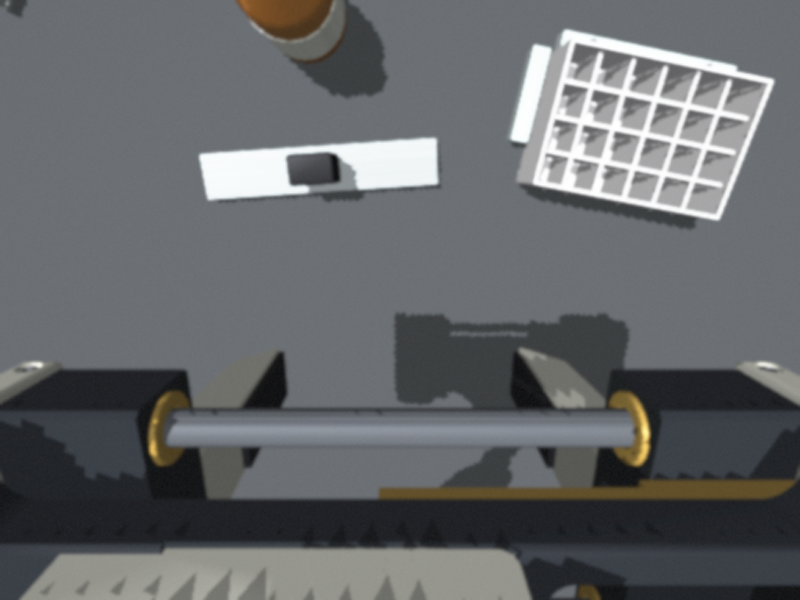

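The wrist view shows bar corners at (200,155),(437,139),(439,184),(208,200), plate rim corners near (567,33),(773,80),(719,217),(541,186). Fit poses with free height, then take a second view.

```bash
cat >> h.py <<'E'
from scipy.optimize import least_squares
def fit(views,model,x0):  # views [(cam,pix800 Nx2)], model Nx3 -> x,y,z,yaw
    def f(v):
        X=Ro.from_euler("z",v[3]).apply(model)+v[:3]
        return np.concatenate([(proj(c,X)-np.array(p)*S).ravel()[np.isfinite(np.array(p,float)).ravel()] for c,p in views])
    r=least_squares(f,x0,loss="soft_l1"); 
    print("xyz",r.x[:3].round(1),"yaw",r.x[3].round(4),"res px",f(r.x).round(1)); return r.x
def rect(a,b): return np.array([(a/2,b/2,0),(a/2,-b/2,0),(-a/2,-b/2,0),(-a/2,b/2,0)])
E
python3 - <<'E'
from h import *
w=cam("w1")
fit([(w,[(200,155),(437,139),(439,184),(208,200)])],rect(32,170),[450,-24,10,.4])
fit([(w,[(567,33),(773,80),(719,217),(541,186)])],rect(85.5,127.8),[550,-220,44,.14])
go((420,-150,300),0.3)
E
```

```text
xyz [454.1 -26.3   9.8] yaw 0.4313 res px [-0.1 -0.2  0.  -0.5 -0.2  0.6  0.3  0.2]
xyz [ 551.5 -218.1   44.6] yaw 0.2002 res px [ 1.6  3.1 -0.1 -1.7  0.1  0.5 -5.3 -0.7]
pose [ 400.4 -107.1  352.9] [ 3.1416e+00 -1.0000e-04  3.6700e-01] shift [ 2.9 47.  52.9] turn 0.067
```

```bash
python3 -c "
from h import *
go((465,-225,320),0.2)"
```

```text
pose [ 400.4 -107.1  352.9] [ 3.1416e+00 -1.0000e-04  3.6700e-01] shift [ 18.  133.2  32.9] turn 0.167
```

shift_gripper([
  [92, 18, 133, 33, 0.17],
  [92, 18, 133, 33, 0.17],
  [92, 18, 133, 33, 0.17],
  [92, 18, 133, 33, 0.17],
  [92, 18, 133, 33, 0.17],
], lines="2,3")

```text
tool_pos: [464.1, -223.9, 320.2]
tcp_rot: [-3.141, 0.0, 0.195]
```

```bash
python3 -c "
from h import *
cap('wrist','w2')
im=cv2.imread('pics/raw_w2.png'); im=im[0:230,100:407]; cv2.imwrite('pics/w2c.png',cv2.resize(im,None,fx=2.6,fy=2.6,interpolation=cv2.INTER_CUBIC))
im=cv2.imread('pics/w1.png'); print(im.shape)"
```

```text
(600, 800, 3)
```

View pics/w2c.png

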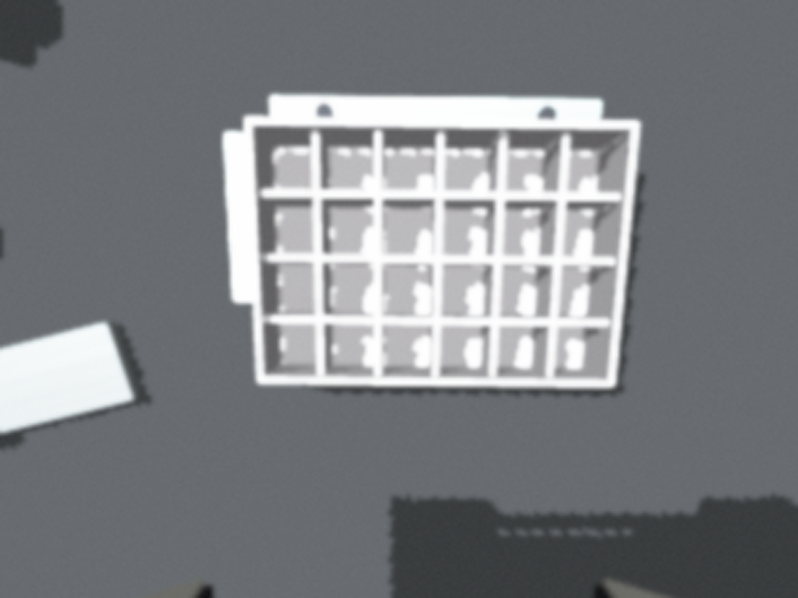

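The crop shows rim corners at (244,117), (641,121), (617,388), (257,384), rails at left and top, bar end at (108,322)-(134,400).

```bash
python3 - <<'E'
from h import *
w=cam("w1");v=cam("w2"); n=np.nan
P=(np.array([(244,117),(641,121),(617,388),(257,384)])/2.6+[100,0]+.0)/S
p=fit([(v,P)],rect(85.5,127.8),[550,-220,44,.14])
p=fit([(v,P),(w,[(n,n),(773,80),(719,217),(n,n)])],rect(85.5,127.8),[550,-220,44,.14])
X=Ro.from_euler("z",p[3]).apply(rect(85.5,127.8))+p[:3]
print(proj(w,X)/S)
B=Ro.from_euler("z",.4313).apply(rect(32,170))+[454.1,-26.3,9.8]; print((proj(v,B)-[100,0])*2.6)
go((454.1,-26.3,260),.4313)
E
```

```text
xyz [ 551.4 -219.4   46. ] yaw 0.186 res px [-0.1  0.   0.3 -0.  -0.4 -0.1  0.1  0.2]
xyz [ 551.6 -219.2   44.2] yaw 0.187 res px [ 0.2  0.3 -0.6  0.1 -1.  -0.7  0.4 -0.3  0.9 -0.2  0.   1.5]
[[572.39335568  37.21368295]
 [774.32919358  79.67520069]
 [719.06280902 219.34514195]
 [533.62327041 183.89979208]]
[[-279.39254684  421.45655493]
 [ 108.40189953  322.43280395]
 [ 135.84200523  400.60051272]
 [-241.42177962  493.61330839]]
pose [ 464.2 -223.9  320.4] [-3.1414e+00 -2.0000e-04  1.9550e-01] shift [  28.5 -195.8   60.4] turn -0.2358
```

shift_gripper([
  [60, 28.5, -195.8, 60, -0.236],
  [60, 28.5, -195.8, 60, -0.236],
  [60, 28.5, -195.8, 60, -0.236],
  [60, 28.5, -195.8, 60, -0.236],
  [60, 28.5, -195.8, 60, -0.236],
], lines="2,3")

```text
tool_pos: [454.1, -25.6, 260.2]
tcp_rot: [-3.141, 0.0, 0.434]
```

```bash
python3 -c "
from h import *
go((454.1,-26.3,193),.4313)"
```

```text
pose [454.1 -25.6 260.2] [-3.1414e+00  1.0000e-04  4.3410e-01] shift [-0.3  0.6 67.2] turn 0.0028
```

shift_gripper([
  [60, 0, 0.5, 40, 0.003],
  [60, 0, 0.5, 67, 0.003],
  [60, 0, 0.5, 67, 0.003],
  [0, 0, 0.5, 67, 0.003],
  [0, 0, 0.5, 67, 0.003],
])

```text
time: 4.0
tool_pos: [455.6, -28.3, 194.1]
tcp_rot: [3.14, -0.002, 0.427]
contact_force: [0.7, -0.2, -1.1]
grip_width: 44.3
finger_force: 0.0
```

shift_gripper([
  [0, 0, 0, 0, 0],
  [0, 0, 0, 0, 0],
  [0, 0, 0, 0, 0],
  [0, 0, 0, 0, 0],
])

```text
time: 4.5
tool_pos: [455.0, -27.8, 193.4]
tcp_rot: [-3.142, -0.0, 0.427]
contact_force: [-2.1, 2.5, 6.8]
grip_width: 30.0
finger_force: 30.0
```

```bash
python3 -c "
from h import *
cap('wrist','w3')"
```

```text
(no output)
```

View pics/w3.png

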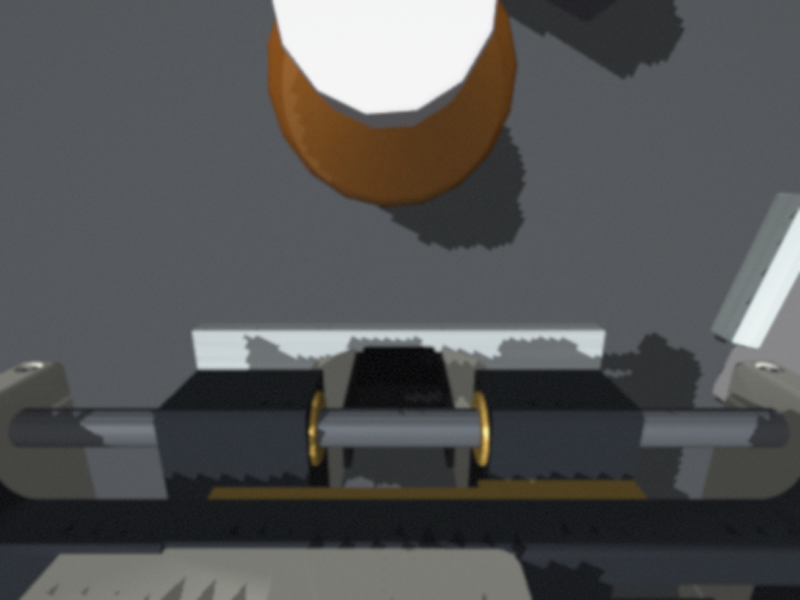

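Gripped at 30 mm, bar's far edge level at row 330 from 193 to 605, so aligned and centred. Lift and carry, above rim height.

```bash
python3 - <<'E'
from h import *
w=cam("w3"); p,R=tool(); print(R.inv().apply(atz(w,[(193,330),(605,330),(399,330)],10)-p))
E
```

```text
[[ 16.35575966 -83.70838937 183.4474259 ]
 [ 16.35444336  84.49216838 183.44176427]
 [ 16.35510117   0.43577924 183.44459361]]
```

shift_gripper([
  [0, 0, 0, -30, 0],
  [0, 0, 0, -65, 0],
  [0, 0, 0, -65, 0],
], lines="2,6")

```text
tool_pos: [455.7, -28.2, 259.5]
tcp_rot: [3.139, -0.004, 0.427]
contact_force: [0.6, 0.1, -5.1]
grip_width: 29.5
finger_force: 30.0
```

```bash
python3 -c "
from h import *
go((470.9,-234.5,258),.1865)"
```

```text
pose [455.7 -28.2 259.5] [ 3.1386 -0.0038  0.427 ] shift [-71.6 194.1   1.8] turn 0.2405
```

shift_gripper([
  [0, -71.6, 194, 0, 0.24],
  [0, -71.6, 194, 0, 0.24],
  [0, -71.6, 194, 0, 0.24],
  [0, -71.6, 194, 0, 0.24],
  [0, -71.6, 194, 0, 0.24],
], lines="2,6")

```text
tool_pos: [469.7, -235.0, 256.1]
tcp_rot: [-3.139, 0.002, 0.185]
contact_force: [-0.1, 0.6, -4.1]
grip_width: 29.8
finger_force: 30.0
```

```bash
python3 -c "
from h import *
go((470.9,-234.5,194),.1865)"
```

```text
pose [ 469.7 -235.   256.1] [-3.1394e+00  1.8000e-03  1.8450e-01] shift [ 1.4 -0.1 62.1] turn -0.002
```

shift_gripper([
  [0, 0, 0, 30, -0.002],
  [0, 0, 0, 52, -0.002],
  [0, 0, 0, 60, -0.002],
  [0, 0, 0, 60, -0.002],
])

```text
time: 6.05
tool_pos: [470.2, -233.2, 197.4]
tcp_rot: [-3.14, 0.001, 0.19]
contact_force: [-0.5, 0.3, -4.7]
grip_width: 29.6
finger_force: 30.0
```

```bash
python3 -c "
from h import *
cap('wrist','w4')
go((493.8,-230.2,193.4),.1865)"
```

```text
pose [ 470.5 -233.6  198.1] [-3.1414e+00 -1.0000e-04  1.8970e-01] shift [23.6  1.1  4.7] turn 0.0032
```

View pics/w4.png

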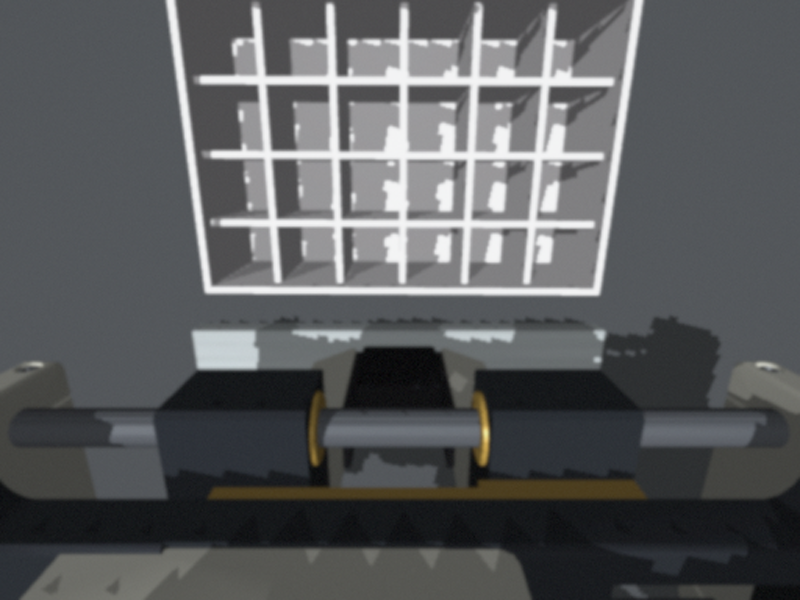

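Plate's open rim edge runs (206,292)-(600,294), bar edge (193,330)-(605,330): nearly parallel and centred.

```bash
python3 - <<'E'
from h import *
w=cam("w4"); p,R=tool(); print(R.inv().apply(atz(w,[(206,293),(600,295)],44)-p), R.inv().apply(atz(w,[(193,330),(605,330)],14.5)-p))
E
```

```text
[[ 40.31657829 -62.86199245 154.0664808 ]
 [ 39.71078763  64.95794458 154.04419607]] [[ 16.16911239 -84.10890445 183.56776642]
 [ 16.29329569  83.48744143 183.53863852]]
```

shift_gripper([
  [0, 0, 0, 4, 0.003],
  [0, 0, 0, 4.5, 0.003],
  [0, 0, 0, 4.5, 0.003],
])

```text
time: 6.48
tool_pos: [470.3, -234.3, 193.5]
tcp_rot: [3.141, -0.0, 0.186]
contact_force: [-0.3, 0.5, -5.2]
grip_width: 29.9
finger_force: 30.0
```

shift_gripper([
  [0, 12, 0, 0, 0],
  [0, 20, 0, 0, 0],
  [0, 23, 0, 0.3, 0],
  [0, 24.3, 0, 0.5, 0],
  [0, 24.3, 0, 0.5, 0],
])

```text
time: 7.1
tool_pos: [494.0, -229.9, 193.5]
tcp_rot: [3.141, 0.001, 0.186]
contact_force: [-5.2, -1.0, 5.0]
grip_width: 29.9
finger_force: 30.0
```

```bash
python3 -c "
from h import *
cap('wrist','w5');im=cv2.imread('pics/w5.png')[180:380,150:650];cv2.imwrite('pics/w5c.png',cv2.resize(im,None,fx=1.6,fy=1.6,interpolation=cv2.INTER_CUBIC))
go((493.8,-230.2,193.4),.1865)"
```

```text
pose [ 494.  -229.9  193.5] [3.1413e+00 6.0000e-04 1.8630e-01] shift [-0.2  0.3  0.1] turn -0.0002
```

View pics/w5c.png

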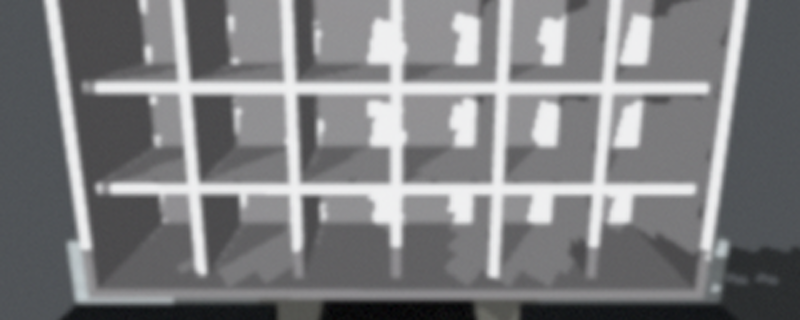

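shift_gripper([
  [0, 0.7, 0, 0, 0],
  [0, 1, 0, 0, 0],
  [0, 1, 0, 0, 0],
])

```text
time: 7.52
tool_pos: [494.6, -229.8, 193.5]
tcp_rot: [-3.142, 0.002, 0.186]
contact_force: [-6.1, -2.1, 5.6]
grip_width: 29.8
finger_force: 30.0
```

```bash
python3 - <<'E'
from h import *
w=cam("w5"); p,R=tool(); X=R.apply([[16.3,-64,149.5],[16.3,64,149.5],[18.3,0,149.5]])+p
q=proj(w,X)/S; print(((q-[150,180])*1.6).round(1))
E
```

```text
[[ 88.1 296.8]
 [705.  296.8]
 [396.5 288. ]]
```

Rim edge at crop row ~298 matches the bar face position: they touch. Release and rise.

shift_gripper([
  [60, 0, 0, 0, 0],
  [60, 0, 0, 0, 0],
  [60, 0, 0, 0, 0],
  [60, 0, 0, 0, 0],
])

```text
time: 8.02
tool_pos: [495.2, -229.6, 192.7]
tcp_rot: [-3.142, -0.0, 0.186]
contact_force: [0.5, -0.3, -0.5]
grip_width: 59.4
finger_force: 0.0
```

shift_gripper([
  [60, 0, 0, -20, 0],
  [60, 0, 0, -80, 0],
  [60, -25, 0, -130, 0],
  [60, -50, 0, -130, 0],
  [60, -50, 0, -130, 0],
], lines="1,3")

```text
time: 8.65
tool_pos: [445.0, -238.9, 323.4]
tcp_rot: [3.141, -0.0, 0.184]
```

```bash
python3 -c "
from h import *
cap('wrist','w6');im=cv2.imread('pics/raw_w6.png')[0:230,100:407];cv2.imwrite('pics/w6c.png',cv2.resize(im,None,fx=2.6,fy=2.6,interpolation=cv2.INTER_CUBIC))"
```

```text
(no output)
```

View pics/w6c.png

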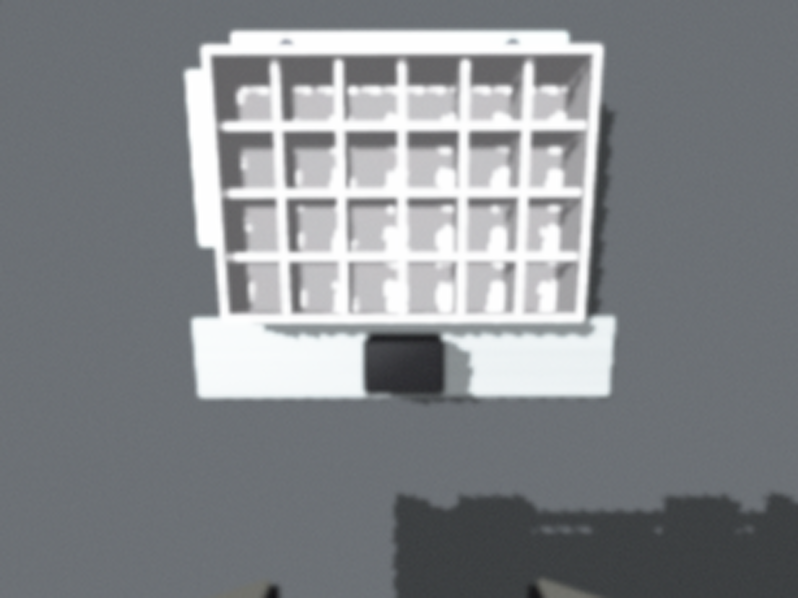

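Bar lies flush along the plate's open side, plate rim corners at (201,44),(604,44),(584,323),(222,323), bar (192,317),(616,316),(611,396),(198,398).

```bash
python3 - <<'E'
from h import *
w=cam("w6"); f=lambda L:(np.array(L)/2.6+[100,0])/S
p=fit([(w,f([(201,44),(604,44),(584,323),(222,323)]))],rect(85.5,127.8),[550,-220,44,.14])
b=fit([(w,f([(192,317),(616,316),(611,396),(198,398)]))],rect(32,170),[490,-230,10,.19])
def rim0(v): X=Ro.from_euler("z",v[2]).apply(rect(85.5,127.8))+[v[0],v[1],44]; return (proj(w,X)-f([(201,44),(604,44),(584,323),(222,323)])*S).ravel()
r=least_squares(rim0,p[[0,1,3]]); print(r.x,r.fun.round(1)); print(Ro.from_euler("z",-r.x[2]).apply([b[0]-r.x[0],b[1]-r.x[1],0]))
go((535,170,380),1.41)
E
```

```text
xyz [ 551.7 -219.2   45.9] yaw 0.1846 res px [-0.   0.3  0.2  0.2  0.2 -0.3 -0.3 -0.2]
xyz [ 494.4 -230.5   10.2] yaw 0.1877 res px [-0.2  0.2  0.3 -0.  -0.3 -0.   0.2 -0.2]
[ 5.52007711e+02 -2.19186245e+02  1.84579960e-01] [ 0.6  0.6 -0.4  0.5 -0.3 -0.7  0.2 -0.7]
[-58.68208903  -0.55710752   0.        ]
pose [ 445.8 -238.9  323. ] [ 3.1416e+00 -4.0000e-04  1.8480e-01] shift [ 162.9 -385.5  -57. ] turn -1.2252
```

shift_gripper([
  [70, 0, 0, -57, 0],
  [70, 163, -385, -57, -1.225],
  [70, 163, -385, -57, -1.225],
  [70, 163, -385, -57, -1.225],
  [70, 163, -385, -57, -1.225],
], lines="2,3")

```text
tool_pos: [500.1, 7.9, 379.2]
tcp_rot: [-3.141, -0.0, 0.942]
```

```bash
python3 -c "
from h import *
go((535,170,380),1.41)"
```

```text
pose [500.1   7.9 379.2] [-3.141e+00 -1.000e-04  9.421e-01] shift [151.7 -67.1  -0.7] turn -0.4679
```

shift_gripper([
  [70, 152, -67, 0, -0.468],
  [70, 152, -67, 0, -0.468],
  [70, 152, -67, 0, -0.468],
  [70, 152, -67, 0, -0.468],
  [70, 152, -67, 0, -0.468],
], lines="2,3")

```text
tool_pos: [535.6, 167.6, 379.0]
tcp_rot: [-3.14, 0.001, 1.403]
```

```bash
python3 -c "
from h import *
cap('wrist','w7')
im=cv2.imread('pics/raw_w7.png')[0:230,100:407];cv2.imwrite('pics/w7c.png',cv2.resize(im,None,fx=2.6,fy=2.6,interpolation=cv2.INTER_CUBIC))"
```

```text
(no output)
```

View pics/w7c.png

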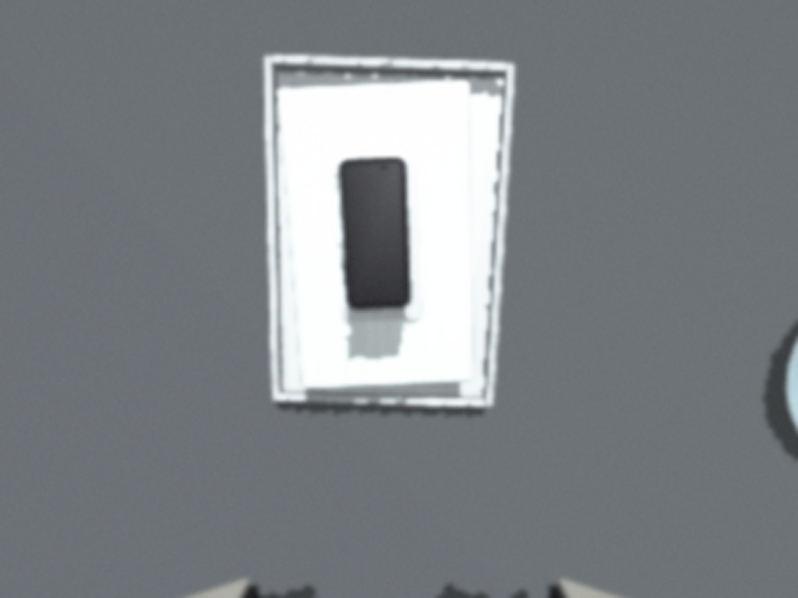

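Tray rim spans (265,57)-(512,66)-(493,405)-(274,402); the replicator plate corners (277,88),(469,82),(303,387); grip top (340,158)-(406,157), bottom edge ~y 308.

```bash
python3 - <<'E'
from h import *
w=cam("w7"); f=lambda L:(np.array(L)/2.6+[100,0])/S; n=np.nan
P=f([(469,82),(n,n),(303,387),(277,88)]);fit([(w,P)],rect(76,118),[540,262,44,-.16])
G=f([(406,157),(411,n),(349,n),(340,158)]);g=rect(24,50)
fit([(w,G)],g,[540,262,98,-.16])
m=np.vstack([rect(76,118)-[0,0,54],g]);r=fit([(w,np.vstack([P,G]))],m,[540,262,98,-.16])
print((proj(w,Ro.from_euler("z",r[3]).apply(m)+r[:3])-[100,0])*2.6)
fit([(w,f([(512,66),(493,405),(274,402),(265,57)]))],rect(106,146),[540,262,18,-.16])
go((535,190,310),1.41)
E
```

```text
xyz [541.6 262.9  41.2] yaw -0.1276 res px [ 0.  -0.5 -0.4 -0.   0.3  0.5]
xyz [541.6 265.5  74.7] yaw -0.1293 res px [ 0.  -0.3 -0.  -0.1  0.1  0.3]
xyz [541.7 262.8  93.8] yaw -0.1277 res px [ 0.  -0.  -0.2 -0.1  0.7  1.   0.6 -0.8  0.7 -1.  -1.1  0.1]
[[469.07789068  81.97519031]
 [472.44619217 380.04021619]
 [302.56991605 386.80098548]
 [278.6988366   90.68357054]
 [407.57297061 155.028432  ]
 [412.83328321 307.38709474]
 [346.29953846 310.13463176]
 [337.047724   158.15555556]]
xyz [543.3 263.6  14.9] yaw -0.1912 res px [ 0.4 -0.4 -0.2  0.3  0.1 -0.5 -0.3  0.6]
pose [535.5 167.  379.2] [-3.1405e+00  6.0000e-04  1.4025e+00] shift [22.7 -4.3 69.2] turn -0.0075
```

```bash
python3 -c "
from h import *
go((531.8,185.4,320),1.443)"
```

```text
pose [535.5 167.  379.2] [-3.1405e+00  6.0000e-04  1.4025e+00] shift [17.6 -6.7 59.2] turn -0.0405
```

shift_gripper([
  [70, 17.6, -6.7, 59, -0.0405],
  [70, 17.6, -6.7, 59, -0.0405],
  [70, 17.6, -6.7, 59, -0.0405],
  [70, 17.6, -6.7, 59, -0.0405],
], lines="2,3")

```text
tool_pos: [532.5, 185.3, 323.0]
tcp_rot: [3.138, -0.001, 1.443]
```

```bash
python3 - <<'E'
from h import *
cap('wrist','w8'); w=cam("w8"); v=cam("w7")
for n,c in(("w7",v),("w8",w)):
    g=cv2.cvtColor(cv2.imread(f"pics/raw_{n}.png"),cv2.COLOR_BGR2GRAY)
    q=proj(c,[541.7,262.8,98])[0].astype(int); m=(g<80).astype(np.uint8); k,l,st,ce=cv2.connectedComponentsWithStats(m)
    i=l[q[1],q[0]]; r=cv2.minAreaRect(np.argwhere(l==i)[:,::-1].astype(np.float32)); print(n,q,st[i],r)
    b=cv2.boxPoints(r); print(b.round(1).tolist(), "pred",proj(c,Ro.from_euler("z",-.128).apply(rect(24,50))+[541.7,262.8,98]).round(1).tolist())
E
```

```text
w7 [244  89] [ 231   62   26   57 1129] ((243.96011352539062, 89.70199584960938), (56.32963562011719, 23.620492935180664), 87.1375961303711)
[[230.8000030517578, 62.20000076293945], [254.3000030517578, 61.0], [257.20001220703125, 117.19999694824219], [233.60000610351562, 118.4000015258789]] pred [[256.8, 58.7], [258.9, 118.3], [232.9, 119.4], [229.2, 59.9]]
w8 [252 110] [ 237   75   31   70 2144] ((252.0, 109.49998474121094), (29.999996185302734, 68.99998474121094), 0.0)
[[237.0, 144.0], [237.0, 75.0], [267.0, 75.0], [267.0, 144.0]] pred [[270.0, 72.7], [268.9, 145.4], [236.7, 145.5], [235.3, 72.7]]
```

Two views agree within a pixel on the grip (541.7, 262.8, top ~98). Move above and descend.

```bash
python3 -c "
from h import *
go((541.5,262.6,300),1.443)"
```

```text
pose [532.4 185.4 322.8] [ 3.1382e+00 -1.1000e-03  1.4430e+00] shift [77.7 -0.9 22.9] turn 0.0
```

shift_gripper([
  [70, 40, -0.9, 0, 0],
  [70, 78, -0.9, 20, 0],
  [70, 78, -0.9, 20, 0],
  [70, 78, -0.9, 20, 0],
], lines="2,4")

```text
tool_pos: [540.9, 263.0, 301.6]
tcp_rot: [3.141, -0.0, 1.444]
contact_force: [0.8, 0.8, 0.1]
```

```bash
python3 -c "
from h import *
go((541.7,262.8,234),1.443)"
```

```text
pose [540.9 263.  301.6] [ 3.1406e+00 -1.0000e-04  1.4443e+00] shift [-0.1  0.8 67.7] turn 0.0013
```

shift_gripper([
  [70, -0.1, 0.8, 40, 0],
  [70, -0.1, 0.8, 67, 0],
  [70, -0.1, 0.8, 67, 0],
  [0, -0.1, 0.8, 67, 0],
  [0, -0.1, 0.8, 67, 0],
])

```text
time: 11.68
tool_pos: [542.0, 263.2, 235.6]
tcp_rot: [3.139, -0.001, 1.444]
contact_force: [-0.5, 1.1, 0.1]
grip_width: 54.3
finger_force: 0.0
```

shift_gripper([
  [0, 0, 0, 0, 0],
  [0, 0, 0, 0, 0],
  [0, 0, 0, 0, 0],
  [0, 0, 0, 0, 0],
  [0, 0, 0, 0, 0],
])

```text
time: 12.3
tool_pos: [541.5, 263.4, 233.9]
tcp_rot: [3.141, -0.0, 1.444]
contact_force: [0.9, -0.0, 1.0]
grip_width: 23.5
finger_force: 30.0
```

```bash
python3 -c "
from h import *
cap('wrist','w9')"
```

shift_gripper([
  [0, 0, 0, -15, 0],
  [0, 0, 0, -45, 0],
  [0, 0, 0, -80, 0],
  [0, 0, 0, -115, 0],
  [0, 0, 0, -150, 0],
])

```text
time: 12.98
tool_pos: [541.2, 263.2, 385.4]
tcp_rot: [-3.141, 0.0, 1.444]
contact_force: [0.5, 0.4, -3.1]
grip_width: 23.5
finger_force: 30.0
```

```bash
python3 -c "
from h import *
go((605,0,388),1.57)"
```

```text
pose [541.2 263.2 385.4] [-3.1414e+00  1.0000e-04  1.4443e+00] shift [-253.    96.5   -2.6] turn -0.1257
```

shift_gripper([
  [0, -25, 15, -3, -0.02],
  [0, -70, 35, -3, -0.04],
  [0, -115, 55, -3, -0.07],
  [0, -160, 75, -3, -0.1],
  [0, -205, 92, -3, -0.126],
], lines="2,6")

```text
tool_pos: [607.0, 46.8, 387.2]
tcp_rot: [-3.141, -0.0, 1.571]
contact_force: [0.5, 0.5, -2.9]
grip_width: 23.8
finger_force: 30.0
```

```bash
python3 -c "
from h import *
go((605,0,388),1.57)
go((552,-219.2,388),1.7565)"
```

```text
pose [607.   46.8 387.2] [-3.1415e+00 -1.0000e-04  1.5712e+00] shift [-46.7  -2.   -0.8] turn 0.0012
pose [607.   46.8 387.2] [-3.1415e+00 -1.0000e-04  1.5712e+00] shift [-265.9  -55.1   -0.8] turn -0.1853
```

shift_gripper([
  [0, -35, 0, 0, 0],
  [0, -75, 0, 0, 0],
  [0, -115, -10, 0, -0.03],
  [0, -155, -20, 0, -0.07],
  [0, -195, -35, 0, -0.12],
], lines="2,6")

```text
tool_pos: [571.2, -147.9, 387.1]
tcp_rot: [-3.141, -0.0, 1.692]
contact_force: [0.2, -0.3, -2.6]
grip_width: 23.5
finger_force: 30.0
```

```bash
python3 -c "
from h import *
go((551.9,-218.6,330),1.7565)"
```

```text
pose [ 571.2 -147.9  387.1] [-3.1415e+00 -2.0000e-04  1.6919e+00] shift [-67.9 -27.7  57.1] turn -0.0646
```

shift_gripper([
  [0, -30, -12, 10, -0.03],
  [0, -60, -24, 35, -0.06],
  [0, -68, -27.7, 50, -0.0646],
  [0, -68, -27.7, 57, -0.0646],
  [0, -68, -27.7, 57, -0.0646],
], lines="2,6")

```text
tool_pos: [552.7, -216.5, 329.8]
tcp_rot: [-3.141, -0.001, 1.756]
contact_force: [0.1, -0.3, -3.4]
grip_width: 23.9
finger_force: 30.0
```

```bash
python3 - <<'E'
from h import *
go((551.9,-218.6,286),1.7565)
for n in("top","scene","wrist"): cap(n,n+"10")
E
```

```text
pose [ 552.7 -216.5  329.8] [-3.1414e+00 -8.0000e-04  1.7556e+00] shift [-2.  -1.2 43.8] turn -0.0009
```

shift_gripper([
  [0, -2, -1.2, 12, 0],
  [0, -2, -1.2, 20, 0],
  [0, -2, -1.2, 20, 0],
], lines="2,3")

```text
tool_pos: [551.3, -219.5, 308.6]
tcp_rot: [-3.14, -0.002, 1.755]
```

```bash
python3 - <<'E'
from h import *
cap("wrist","w11")
w=cam("w9"); R=Ro.from_euler("z",-.127)
q=proj(w,R.apply(rect(76,118)+[0,0,44])+[541.6,262.8,0]); print("pred +y edge (0,3)",q.round(1).tolist())
for n in("w9","wrist10","w11"):
    g=cv2.cvtColor(cv2.imread(f"pics/raw_{n}.png"),cv2.COLOR_BGR2GRAY).astype(float)
    y0=int(q[[0,3],1].mean())
    for x in(225,254,285): print(n,x,y0-14,g[y0-14:y0+14,x].astype(int).tolist())
    yy=y0+25; 
    for s in(0,3): x=int(q[s,0]); print("  row",yy,x-14,g[yy,x-14:x+14].astype(int).tolist())
go((551.9,-218.6,286),1.7565)
E
```

```text
pred +y edge (0,3) [[317.0, 143.4], [306.4, 304.1], [203.9, 304.0], [193.6, 143.4]]
w9 225 129 [235, 236, 235, 236, 236, 235, 235, 236, 235, 235, 234, 231, 222, 207, 224, 243, 249, 250, 250, 250, 250, 250, 250, 250, 250, 250, 250, 250]
w9 254 129 [225, 236, 236, 236, 236, 236, 236, 236, 236, 236, 236, 232, 223, 213, 229, 246, 250, 251, 251, 251, 251, 251, 251, 251, 251, 251, 251, 251]
w9 285 129 [151, 189, 225, 234, 235, 236, 235, 234, 236, 235, 235, 232, 223, 212, 227, 243, 249, 250, 250, 250, 250, 250, 250, 250, 250, 250, 250, 250]
  row 168 302 [249, 249, 249, 250, 250, 250, 251, 251, 251, 250, 248, 241, 230, 227, 229, 229, 230, 231, 231, 222, 188, 143, 107, 85, 74, 78, 106, 157]
  row 168 179 [100, 101, 99, 100, 101, 102, 102, 105, 133, 179, 217, 223, 204, 150, 101, 89, 127, 192, 232, 243, 248, 249, 249, 249, 249, 249, 249, 249]
wrist10 225 129 [226, 196, 164, 154, 154, 153, 153, 153, 154, 153, 154, 153, 153, 162, 193, 226, 236, 239, 240, 240, 240, 240, 240, 239, 239, 239, 239, 239]
wrist10 254 129 [226, 199, 186, 2
[... 721 characters left out ...]
]
w11 254 129 [208, 173, 163, 168, 170, 170, 170, 171, 170, 170, 170, 170, 167, 176, 206, 231, 240, 242, 242, 242, 243, 243, 242, 242, 242, 242, 242, 242]
w11 285 129 [209, 172, 157, 154, 154, 154, 152, 154, 154, 154, 154, 153, 153, 165, 199, 228, 237, 240, 241, 241, 241, 241, 241, 241, 241, 241, 241, 241]
  row 168 302 [239, 238, 239, 240, 240, 241, 242, 243, 243, 242, 237, 222, 172, 118, 94, 88, 91, 90, 89, 90, 90, 89, 87, 88, 89, 88, 89, 88]
  row 168 179 [89, 90, 88, 89, 95, 125, 172, 200, 210, 212, 211, 212, 213, 213, 210, 201, 188, 192, 214, 229, 234, 237, 237, 237, 237, 238, 238, 237]
pose [ 551.5 -219.6  309.2] [-3.1408e+00 -8.0000e-04  1.7548e+00] shift [ 0.9  0.6 23.2] turn -0.0017
```

No slip: the replicator edge stays at row ~143 in all three views, as predicted. Descend, then check the rim position in the same view.

shift_gripper([
  [0, 0.9, 0.6, 8, -0.002],
  [0, 0.9, 0.6, 16, -0.002],
  [0, 0.9, 0.6, 21, -0.002],
  [0, 0.9, 0.6, 23, -0.002],
  [0, 0.9, 0.6, 23, -0.002],
], lines="2,6")

```text
tool_pos: [552.0, -218.7, 286.7]
tcp_rot: [-3.142, -0.0, 1.757]
contact_force: [-0.2, 0.6, -3.5]
grip_width: 23.7
finger_force: 30.0
```

shift_gripper([
  [0, 0, 0, 0, 0],
  [0, 0, 0, 0, 0],
  [0, 0, 0, 0, 0],
], lines="2,4")

```text
tool_pos: [552.0, -218.7, 286.9]
tcp_rot: [3.141, 0.0, 1.757]
contact_force: [-0.4, 0.2, -4.0]
```

```bash
python3 - <<'E'
from h import *
cap("wrist","w12"); cap("top","t12"); w=cam("w12"); R=Ro.from_euler("z",.1855); o=np.array([552,-219.2,44])
for u in(-31,-10,0,10,31):
    a=proj(w,R.apply([[u,61.75,0],[u,63.9,0]])+o); 
    g=cv2.cvtColor(cv2.imread("pics/raw_w12.png"),cv2.COLOR_BGR2GRAY); x=int(a[0,0].round()); y=int(a[1,1])
    print(u,a.round(1).tolist(),y-8,g[y-8:y+12,x].tolist())
for s in(1,-1):
    a=proj(w,R.apply([[s*42.75,52,0],[s*40.85,52,0]])+o); x=int(a[0,0]); y=int(a[0,1].round()); print("side",s,a.round(1).tolist(),x-8,g[y,x-8:x+10].tolist())
go((551.9,-218.6,286),1.7565)
E
```

```text
-31 [[216.0, 132.0], [215.9, 129.2]] 121 [89, 89, 90, 96, 112, 137, 160, 195, 228, 236, 220, 182, 157, 155, 155, 155, 154, 156, 155, 153]
-10 [[242.3, 132.0], [242.3, 129.2]] 121 [240, 232, 200, 131, 92, 118, 155, 195, 229, 235, 221, 181, 159, 155, 156, 155, 155, 156, 155, 154]
0 [[254.9, 132.0], [254.9, 129.2]] 121 [240, 232, 200, 134, 95, 119, 156, 196, 229, 237, 225, 194, 193, 220, 229, 231, 231, 231, 231, 228]
10 [[267.4, 132.0], [267.4, 129.3]] 121 [239, 231, 201, 133, 97, 120, 155, 196, 228, 235, 220, 181, 159, 155, 154, 155, 155, 156, 155, 153]
31 [[293.7, 132.0], [293.8, 129.3]] 121 [236, 230, 199, 133, 101, 124, 157, 193, 229, 235, 220, 182, 159, 155, 154, 155, 156, 158, 158, 155]
side 1 [[307.7, 144.3], [305.4, 144.3]] 299 [229, 230, 229, 229, 226, 225, 226, 225, 225, 227, 228, 231, 233, 233, 232, 228, 211, 166]
side -1 [[202.0, 144.3], [204.4, 144.3]] 194 [205, 207, 215, 222, 223, 225, 225, 225, 226, 226, 226, 226, 226, 226, 226, 227, 227, 228]
pose [ 552.  -218.7  286.9] [3.1414 0.     1.7569] shift [ 0.1 -0.1  0.9] turn 0.0004
```

The plate's +y rim shows at rows 128-132 (predicted 129-132), parallel and centred on the mid wall; the tips are about 12 mm above the rim.

```bash
python3 -c "
from plant import bot
o=bot.get_obs();print(o['time'],o['finger_force'],abs(o['dq']).max())
print(bot.close_job())"
```

```text
16.525 29.999420642852783 0.0012807083936845942
the job is handed in; nothing more can be done
None
```

The job is handed in, at 16.5 s of the 61 s limit, with no verdict returned: by my camera measurements, the bar lies released and flush against the plate's open long side, and the replicator, carried over the rack, is held still over the wells, aligned with the plate to about 1 mm, its pin tips about 12 mm above the rim.

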